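Lay the chaser's punches over to the other rest in working order

TASK

The four punches lie in the full tool rest in the order in which the chaser will use them. Move them all to the empty rest, one to each notch, in the same order from left to right as they lie now (seen from the robot) and with their working ends still pointing away from you. Lay each one down in its notch rather than dropping it, level across both rails and centred between them.

Things in the scene. Friction and masses are not known exactly. Their poses are not given: they have to be found in the camera images.
- dome: Punch of 14 mm square steel bar, 135 mm long with a round struck end; working end a polished ball 28 mm in diameter; 181 mm long, about 280 g. Origin on the bar's axis, 50 mm behind the front end of the square bar, within 20 mm of the balance point; x axis along the bar to the working end. Starts level in a notch, origin at z = 42 mm and within 8 mm of midway between the rails.
- chisel: Punch of 14 mm square steel bar, 135 mm long with a round struck end; working end a thin flat blade that flares to 38 mm wide; 181 mm long, about 240 g. Origin on the bar's axis, 50 mm behind the front end of the square bar, within 20 mm of the balance point; x axis along the bar to the working end. Starts level in a notch, origin at z = 42 mm and within 8 mm of midway between the rails.
- tracer: Punch of 14 mm square steel bar, 135 mm long with a round struck end; working end a long slender taper to a 3 mm point; 195 mm long, about 230 g. Origin on the bar's axis, 50 mm behind the front end of the square bar, within 20 mm of the balance point; x axis along the bar to the working end. Starts level in a notch, origin at z = 42 mm and within 8 mm of midway between the rails.
- planisher: Punch of 14 mm square steel bar, 135 mm long with a round struck end; working end a square block 30 x 30 mm; 167 mm long, about 320 g. Origin on the bar's axis, 50 mm behind the front end of the square bar, within 20 mm of the balance point; x axis along the bar to the working end. Starts level in a notch, origin at z = 42 mm and within 8 mm of midway between the rails.
- seat_dome: Notch of the full rest in which the dome lies at the start: fixed, one of four alike side by side, 66 mm wide; it shows the dome's place in the row. Flat floor 18 mm wide at z = 35 mm, 45 degree flanks up to a 46 mm mouth at z = 49 mm, in both rails. Origin at table height under the near rail; x along the notch away from the robot, y along the row to the robot's left.
- seat_chisel: Notch of the full rest in which the chisel lies at the start: fixed, one of four alike side by side, 66 mm wide; it shows the chisel's place in the row. Flat floor 18 mm wide at z = 35 mm, 45 degree flanks up to a 46 mm mouth at z = 49 mm, in both rails. Origin at table height under the near rail; x along the notch away from the robot, y along the row to the robot's left.
- seat_tracer: Notch of the full rest in which the tracer lies at the start: fixed, one of four alike side by side, 66 mm wide; it shows the tracer's place in the row. Flat floor 18 mm wide at z = 35 mm, 45 degree flanks up to a 46 mm mouth at z = 49 mm, in both rails. Origin at table height under the near rail; x along the notch away from the robot, y along the row to the robot's left.
- seat_planisher: Notch of the full rest in which the planisher lies at the start: fixed, one of four alike side by side, 66 mm wide; it shows the planisher's place in the row. Flat floor 18 mm wide at z = 35 mm, 45 degree flanks up to a 46 mm mouth at z = 49 mm, in both rails. Origin at table height under the near rail; x along the notch away from the robot, y along the row to the robot's left.
- rest_b: Empty tool rest, fixed, 110 x 284 x 51 mm: base board 8 mm thick, two wooden rails 14 mm thick, 72 mm apart between centres, notched like the full rest. Origin at table height under the near rail's middle; x away from the robot, y along the row to its left. Notches at y = 99, 33, -33, -99 mm, from left to right. A punch lying right has its origin at x 36, z 42 mm and its x axis along the rest's.
- rest_a: Frame of the full rest, of pale wood, fixed, with the four seats on it: base board 110 x 284 mm, 8 mm thick, and the end blocks of the two rails, 51 mm high; open between the rails. Origin and axes as those of rest_b; the seats stand at the same y = 99, 33, -33, -99 mm. Either rest may be on the robot's left; each is turned by its own angle of up to 0.25 rad.
There are look-alikes about, which are no part of the job. What is shaped like the dome but orange or purple is not meant.

How it is judged (in metres and radians):
At the end, for the whole second after the job is handed in: Each punch lies in the rest_b notch of the same place from the left as its seat in rest_a: within 10 mm across, 12 mm along, 5 mm in height and 0.12 rad of lying right (see rest_b), working end away from the robot; all released and at rest (((y of seat_dome in the frame of rest_a between 0.089 and 0.109 m and y of dome in the frame of rest_b between 0.089 and 0.109 m) or (y of seat_dome in the frame of rest_a between 0.023 and 0.043 m and y of dome in the frame of rest_b between 0.023 and 0.043 m) or (y of seat_dome in the frame of rest_a between -0.043 and -0.023 m and y of dome in the frame of rest_b between -0.043 and -0.023 m) or (y of seat_dome in the frame of rest_a between -0.109 and -0.089 m and y of dome in the frame of rest_b between -0.109 and -0.089 m)) and x of dome in the frame of rest_b between 0.024 and 0.048 m and z of dome in the frame of rest_b between 0.037 and 0.047 m and angle between the x axis of each of dome, chisel, tracer, planisher and the x axis of rest_b, either way round below 0.12 rad and x of rest_b in the frame of dome below 0 m and linear speed of each of dome, chisel, tracer, planisher below 0.02 m/s and angular speed of each of dome, chisel, tracer, planisher below 0.2 rad/s and contact force between the fingers and dome below 0.05 N and ((y of seat_chisel in the frame of rest_a between 0.089 and 0.109 m and y of chisel in the frame of rest_b between 0.089 and 0.109 m) or (y of seat_chisel in the frame of rest_a between 0.023 and 0.043 m and y of chisel in the frame of rest_b between 0.023 and 0.043 m) or (y of seat_chisel in the frame of rest_a between -0.043 and -0.023 m and y of chisel in the frame of rest_b between -0.043 and -0.023 m) or (y of seat_chisel in the frame of rest_a between -0.109 and -0.089 m and y of chisel in the frame of rest_b between -0.109 and -0.089 m)) and x of chisel in the frame of rest_b between 0.024 and 0.048 m and z of chisel in the frame of rest_b between 0.037 and 0.047 m and x of rest_b in the frame of chisel below 0 m and contact force between the fingers and chisel below 0.05 N and ((y of seat_tracer in the frame of rest_a between 0.089 and 0.109 m and y of tracer in the frame of rest_b between 0.089 and 0.109 m) or (y of seat_tracer in the frame of rest_a between 0.023 and 0.043 m and y of tracer in the frame of rest_b between 0.023 and 0.043 m) or (y of seat_tracer in the frame of rest_a between -0.043 and -0.023 m and y of tracer in the frame of rest_b between -0.043 and -0.023 m) or (y of seat_tracer in the frame of rest_a between -0.109 and -0.089 m and y of tracer in the frame of rest_b between -0.109 and -0.089 m)) and x of tracer in the frame of rest_b between 0.024 and 0.048 m and z of tracer in the frame of rest_b between 0.037 and 0.047 m and x of rest_b in the frame of tracer below 0 m and contact force between the fingers and tracer below 0.05 N and ((y of seat_planisher in the frame of rest_a between 0.089 and 0.109 m and y of planisher in the frame of rest_b between 0.089 and 0.109 m) or (y of seat_planisher in the frame of rest_a between 0.023 and 0.043 m and y of planisher in the frame of rest_b between 0.023 and 0.043 m) or (y of seat_planisher in the frame of rest_a between -0.043 and -0.023 m and y of planisher in the frame of rest_b between -0.043 and -0.023 m) or (y of seat_planisher in the frame of rest_a between -0.109 and -0.089 m and y of planisher in the frame of rest_b between -0.109 and -0.089 m)) and x of planisher in the frame of rest_b between 0.024 and 0.048 m and z of planisher in the frame of rest_b between 0.037 and 0.047 m and x of rest_b in the frame of planisher below 0 m and contact force between the fingers and planisher below 0.05 N); the robot touches nothing.
It fails at once if a punch is dropped (falls free from more than about 10 mm) ((contact force between the fingers and dome below 0.02 N and linear speed of dome above 0.45 m/s) or (contact force between the fingers and chisel below 0.02 N and linear speed of chisel above 0.45 m/s) or (contact force between the fingers and tracer below 0.02 N and linear speed of tracer above 0.45 m/s) or (contact force between the fingers and planisher below 0.02 N and linear speed of planisher above 0.45 m/s)).
It also fails if it takes over 109 s, if anything falls off the work surface, if the arm or the gripper's body presses on something with over 40 N, if the wrist force passes 120 N, or if a joint passes its speed limit or range.

ROBOT

A 6-joint arm with a two-finger parallel gripper is mounted at the origin on the work surface. World frame = base frame: x ahead of the robot, y to its left, z up, the work surface at z = 0. Lengths are in m, angles in degrees, forces in N, time in s.
With the tool pointing down it reaches from about 0.35 to 0.975 m from the base axis. Payload 17.4 kg.
Tool frame: the origin (TCP) lies midway between the tips of the shut fingers; the grasp point (between the pads) lies 19 mm behind it (grasp_offset is the distance from the TCP to the grasp point, in m); z points along the fingers, y is the line along which they close (so a half turn about z gives the same grasp; the last joint's range is limited). The gripper opens to 85 mm and grips with 20 to 120 N. Pads are 22 mm wide; open, the fingers measure 114 mm over their backs; the gripper's body (76 mm by 85 mm) begins 54 mm behind the grasp point. The pads swing forward as they close: fully open they stand 13 mm farther back than shut.
Start: joints at [66.245, 6.646, 82.598, -0, 90.757, -2.166], TCP at [0.248, 0.628, 0.231] pointing down, gripper open.
Joint ranges: [-162.19, 162.19], [-47.58, 125.68], [4.15, 143.07], [-65.23, 245.23], [0.69, 171.88], [-170.13, 170.13]. Speed limits (degrees/s): [108.29, 108.29, 127.2, 180, 180, 180].

INTERFACE

Orientations are given as a 3x3 rotation matrix whose columns are the frame's x, y, z axes.
In Python, from rig import get_state, snapshot, finish_job, grasp_offset gives the robot as it stands.
- The arm moves only by the shell command python3 -m crank 'ROWS' [FORCE]. ROWS is JSON, a list that holds one entry, the list of rows, each a list of 7 numbers: the shift along the tool's x, y, z in m, then the turn, a rotation vector about the tool's x, y, z in rad, then the opening, from 0 (shut) to 1 (fully open). In form: [[[x, y, z, ax, ay, az, fingers], ...]]. A call has 1 to 12 rows; each row shifts and turns the commanded pose from where the row before left it, along the tool's axes as they then stand; what a row does not reach is not made up. A row lasts 1/8 s, in which the tool goes at most 62.5 mm and 10.7 degrees, less where a joint would pass 70% of its speed; a pose out of reach is approached as far as the arm can. A call is refused whole if a number of a shift passes 0.0625 or a number of a turn 0.188, either way. A call with a gripper value outside its range is refused whole. The fingers move at their own pace and stop on an object; FORCE is the grip in N (left out, the last holds). Time passes only in rows, so rows that do not move let the fingers close. It gives the time, the measured TCP pose, the force, the opening and the grip force at its end, in the units of the state.
- get_state(): the state, without advancing time (a new reading comes with each control period).
- snapshot(name): name is "scene" or "top" or "wrist"; returns a dict with "img" (420x560x3 uint8, red, green, blue), "mtx" (3x3 intrinsics, pixels), "rvec" (rotation vector, rad) and "tvec" (3), from world to camera coordinates, as OpenCV has them. Camera axes: x right, y down, z forward; pixel columns grow to the right and rows downward; lengths in m; the calibration is good to about 2 mm. The wrist camera is an equidistant fisheye: a pixel r from the principal point sees the ray r / f radians off the axis. A picture is of the moment at which its call begins. There is no depth.
- finish_job(): hands the job in; it is judged then, once.
The state is a dict: "clock": time; "joint_pos": joint angles; "qd": joint speeds; "tau": joint torques, N m; "ee_pos": TCP position; "eef_rot": TCP orientation; "wrist_force": force on the tool from outside, world axes, zero at the start; "wrist_torque": the same for the moment, N m; "width": finger opening in m; "grasp_force": force on a finger pad.
Only numpy, scipy, OpenCV 4.12 (cv2) and the standard library are available. Lean on these libraries where they do the work, as an engineer would, in place of code of your own. Each camera call takes 0.05 s, during which the arm holds its last target. There are 200 camera calls.

## Working session

There is one attempt and no reset: what is moved stays moved. The work goes in short steps, Python scripts to look and compute and a shell command to move; the robot and the scene stay as the last step left them, time stands still between calls to the robot, and variables do not carry over. Pictures are saved under pics/ and viewed, at most 14 in all, crops included, and the job is handed in when it is done.

```bash
ls; mkdir -p pics; python3 - <<'E'
from rig import *
import cv2
for n in("scene","top"):
    s=snapshot(n); cv2.imwrite(f"pics/{n}0.png",cv2.resize(s["img"][:,:,::-1],(800,600),interpolation=cv2.INTER_CUBIC))
    print(n,s["mtx"],s["rvec"],s["tvec"])
print(get_state(),grasp_offset)
E
```

```text
pics
scene [[386.78914211   0.         278.45335351]
 [  0.         386.78914211 208.02764051]
 [  0.           0.           1.        ]] [ 2.24061696  1.12181676 -0.42023356] [-0.34151705 -0.19787444  1.22641646]
top [[506.33664201   0.         271.62713702]
 [  0.         506.33664201 208.38082965]
 [  0.           0.           1.        ]] [ 2.10988158 -2.15935573  0.16094217] [0.07825417 0.45153051 1.18012219]
{'clock': 0.1, 'joint_pos': array([ 6.62443651e+01,  6.67186637e+00,  8.26335751e+01, -2.46761331e-05,
        9.07551054e+01, -2.16530030e+00]), 'qd': array([-0.0920162 , -0.04259663, -0.00320736, -0.04804145,  0.04919058,
       -0.044365  ]), 'tau': array([ 1.97355206e-03, -7.33666992e+01, -6.33784103e+01, -1.05875066e-05,
        5.36652005e-03,  1.46064076e-05]), 'ee_pos': array([0.24831135, 0.62748071, 0.23061227]), 'eef_rot': array([[-9.29838562e-01,  3.67967482e-01, -4.25300502e-04],
       [ 3.67967725e-01,  9.29838060e-01, -9.67380130e-04],
       [ 3.94961633e-05, -1.05600421e-03, -9.99999442e-01]]), 'wrist_force': array([ 0.25621515, -0.509279  , -0.46967118]), 'wrist_torque': array([-0.01502952, -0.04309747,  0.03453841]), 'grasp_force': 0.0, 'width': 0.08526035900275676} 0.0187
```

View pics/top0.png

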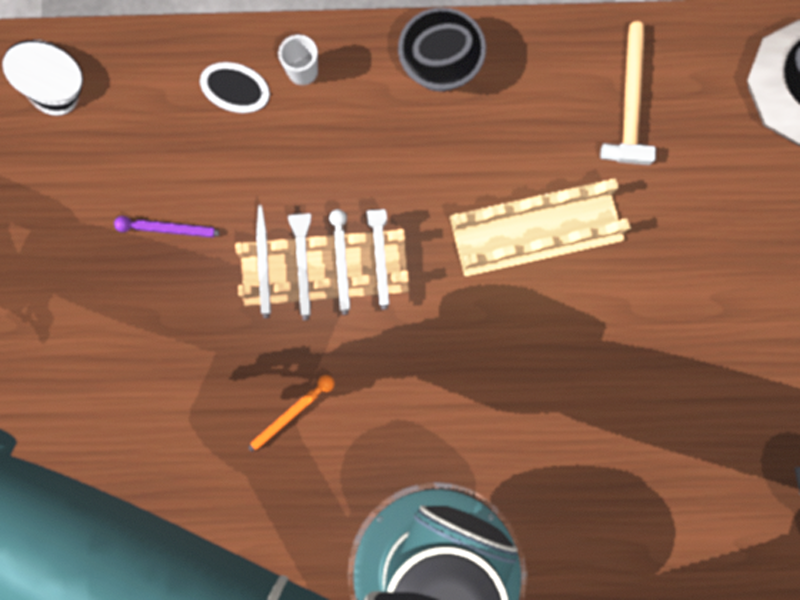

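View pics/scene0.png

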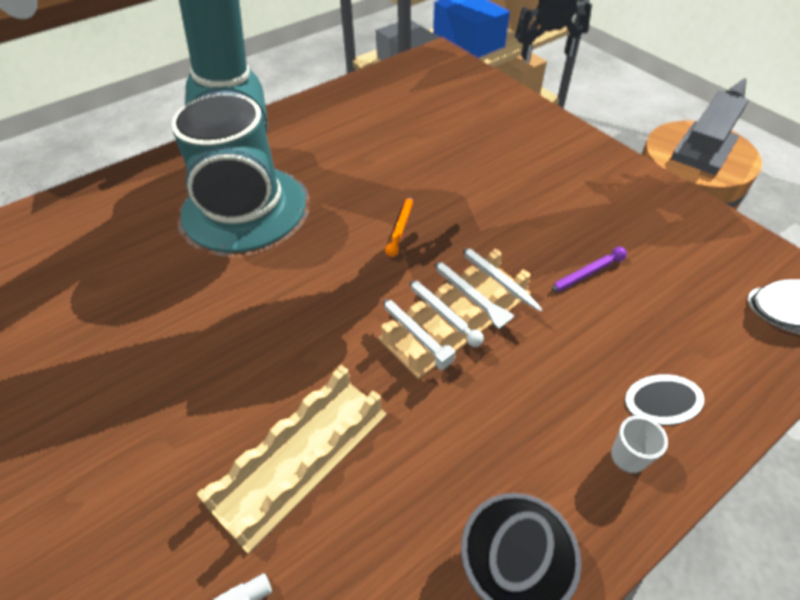

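The top view puts the full rest at about (320,265) in the 800 px picture. From left to right it holds the steel tracer (262,260), chisel (302,265), dome (341,260) and planisher (380,257). The orange (290,412) and purple (165,228) look-alikes lie loose and are not meant; the steel dome at (341,260) fits because it is steel and sits in the rest. The empty rest is at (540,228). Next I'll take enlarged crops.

```bash
python3 - <<'E'
from rig import *
import cv2
s=snapshot("top")["img"][:,:,::-1]
cv2.imwrite("pics/ca.png",cv2.resize(s[135:230,160:290],None,fx=6,fy=6,interpolation=cv2.INTER_CUBIC))
cv2.imwrite("pics/cb.png",cv2.resize(s[115:205,312:445],None,fx=6,fy=6,interpolation=cv2.INTER_CUBIC))
E
```

```text
(no output)
```

View pics/ca.png

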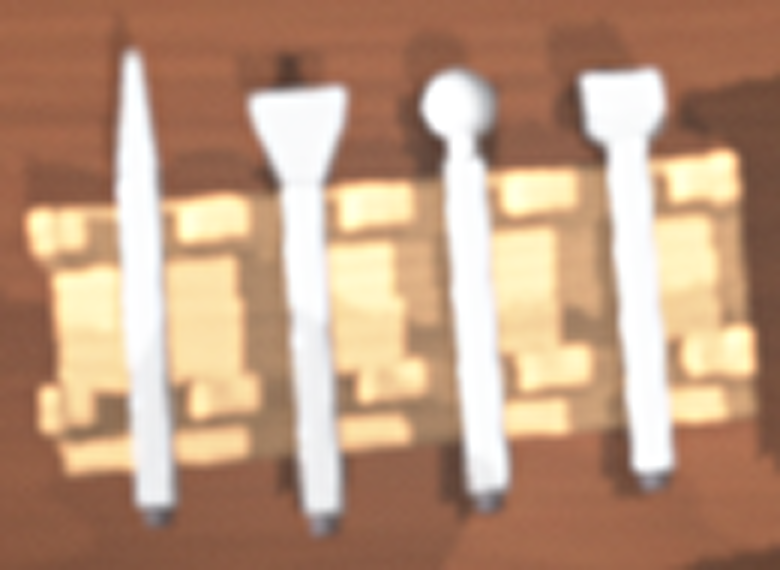

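View pics/cb.png

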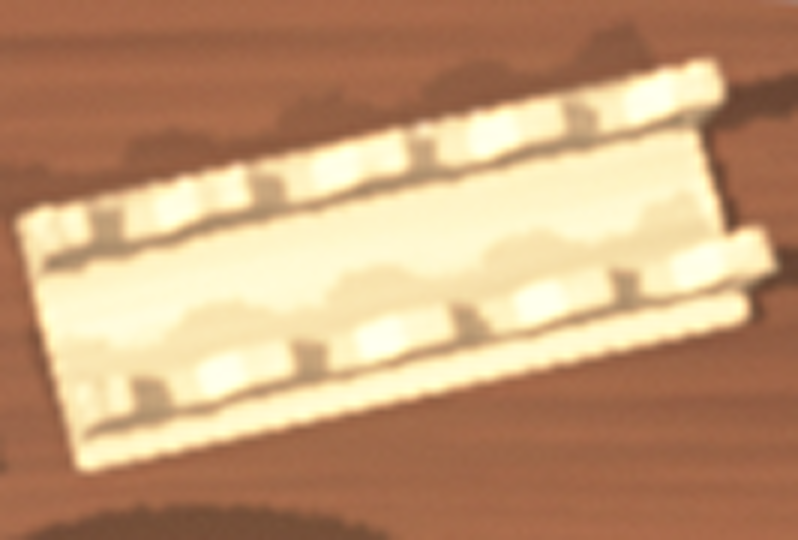

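The crops (6x) confirm the order tracer, chisel, dome, planisher; the dome's grey ball is at (458,103) in crop a. In crop a the tips are at (132,52), (297,88), (458,68), (620,72) and the rear ends at (155,520), (322,530), (487,505), (652,485). The corners of rest_b are visible in crop b.

```bash
cat > h.py <<'E'
import numpy as np, cv2
from rig import *
from scipy.optimize import least_squares
from scipy.spatial.transform import Rotation as R
def proj(s,P): return cv2.projectPoints(np.float64(P),s["rvec"],s["tvec"],s["mtx"],None)[0][:,0]
def place(p,L):
    L=np.float64(L); c,n=np.cos(p[2]),np.sin(p[2])
    return np.c_[p[0]+c*L[:,0]-n*L[:,1],p[1]+n*L[:,0]+c*L[:,1],L[:,2]]
def fit(s,L,px,p0=(.6,0,0)):
    r=least_squares(lambda p:(proj(s,place(p,L))-px).ravel(),p0)
    return r.x,np.abs(r.fun).max()
E
python3 - <<'E'
from h import *
s=snapshot("top"); A=lambda q:np.array(q)/6+[160-.42,135-.42]; B=lambda q:np.array(q)/6+[312-.42,115-.42]
print("b",*fit(s,np.array([(79,142,51),(79,-142,51),(65,-142,51),(7,-142,51),(-7,-142,51),(-19,142,8),(-19,-142,8)])/1e3,B([(18,215),(714,62),(722,95),(768,230),(777,265),(82,470),(750,320)])))
a,e=fit(s,np.array([(79,142,51),(79,-142,51),(-7,-142,51),(-19,142,8)])/1e3,A([(28,210),(738,152),(755,372),(66,473)]));print("a",a,e)
for n,f,t,r in[("tracer",110,(132,52),(155,520)),("chisel",96,(297,88),(322,530)),("dome",96,(458,68),(487,505)),("plan",82,(620,72),(652,485))]:
    p,e=fit(s,np.array([(f,0,42),(-85,0,42)])/1e3,A([t,r])); d=p-a; c,q=np.cos(a[2]),np.sin(a[2])
    print(n,p,e,"in a:",c*d[0]+q*d[1],-q*d[0]+c*d[1])
E
```

```text
b [ 0.54056525 -0.1996964   0.20270638] 2.2819322833353226
a [0.47949879 0.17655409 0.05683121] 0.8405547826014583
tracer [0.51011069 0.27852715 0.05354951] 0.4106135037481522 in a: 0.036354611266026585 0.10006965922475003
chisel [0.50581549 0.21203546 0.05185788] 0.148306105304016 in a: 0.028289578686444706 0.03392928163016031
dome [0.51345924 0.14638997 0.05297919] 0.20584819140327681 in a: 0.03219227995241083 -0.03204439481138189
plan [0.5219151  0.08095103 0.05520298] 0.6597763262233514 in a: 0.03691752167731151 -0.09785798173677111
```

```bash
python3 - <<'E'
from h import *
s=snapshot("top"); B=lambda q:np.array(q)/6+[312-.42,115-.42]
L=np.array([(79,142,51),(79,-142,51),(65,-142,51),(7,-142,51),(-7,-142,51),(-19,142,8),(-19,-142,8)])/1e3
px=B([(18,215),(714,62),(722,95),(768,230),(777,265),(82,470),(750,320)])
p,e=fit(s,L,px);print((proj(s,place(p,L))-px).round(1))
print(-R.from_rotvec(np.ravel(s["rvec"])).as_matrix().T@np.ravel(s["tvec"]))
im=cv2.resize(s["img"][115:205,312:445,::-1],None,fx=6,fy=6,interpolation=cv2.INTER_CUBIC)
L=[];
for x in(-7,7,65,79):
  for y in(142,-142):L.append((x,y,51))
  for y in(99,33,-33,-99):
    for k in(-9,9):L.append((x,y+k,35))
for x in(-19,91):
  for y in(142,-142):L.append((x,y,8))
for q in (proj(s,place(p,np.array(L)/1e3))-[312-.42,115-.42])*6: cv2.circle(im,tuple(int(v) for v in q),4,(0,0,255),-1)
cv2.imwrite("pics/ovb.png",im)
E
```

```text
[[ 2.3  0.3]
 [-0.   0.1]
 [ 0.2  0.1]
 [-0.9  0.2]
 [-0.8 -0.2]
 [-0.3 -0. ]
 [-0.5 -0.3]]
[0.26061311 0.05975806 1.23741734]
```

View pics/ovb.png

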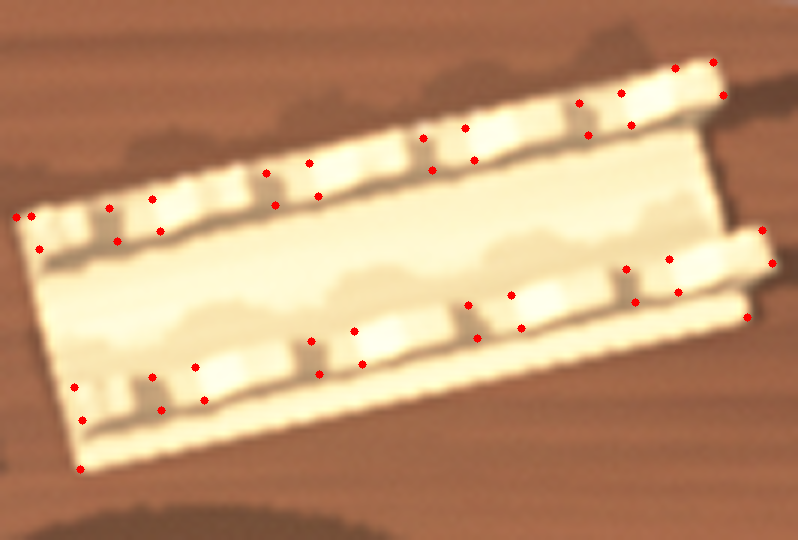

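The overlay shows that my far-left pixel (18,215) is really the base's far corner. I'll refit with that corrected and plan the moves.

```bash
cat >> h.py <<'E'
Bp=None
def delta(x,y,z,yaw):
    "shift in current tool axes and turn about tool z to bring grasp point to x,y,z with tool x along yaw (mod 180), tool down"
    st=get_state(); Rt=st["eef_rot"]; p=st["ee_pos"]
    d=np.array([x,y,z-grasp_offset])-p
    cur=np.arctan2(Rt[1,0],Rt[0,0]); t=(yaw-cur+np.pi/2)%np.pi-np.pi/2
    print("t",st["clock"],"tool shift",(Rt.T@d).round(4),"turn z",round(-t,4),"pos",p.round(4),"yaw",round(cur,4),"w",round(st["width"],4),"gf",round(st["grasp_force"],1),"F",st["wrist_force"].round(1))
E
python3 - <<'E'
from h import *
s=snapshot("top"); B=lambda q:np.array(q)/6+[312-.42,115-.42]
L=np.array([(91,142,8),(79,-142,51),(65,-142,51),(7,-142,51),(-7,-142,51),(-19,142,8),(-19,-142,8)])/1e3
px=B([(18,215),(714,62),(722,95),(768,230),(777,265),(82,470),(750,320)])
p,e=fit(s,L,px);print(p,e)
print(place(p,np.array([(36,y,42) for y in(99,33,-33,-99)])/1e3))
delta(.5101,.2785,.15,.0535)
E
```

```text
[ 0.54063413 -0.20054997  0.20224617] 0.579450806809291
[[ 0.55601422 -0.09633647  0.042     ]
 [ 0.56927165 -0.16099125  0.042     ]
 [ 0.58252909 -0.22564603  0.042     ]
 [ 0.59578652 -0.29030081  0.042     ]]
t 0.3 tool shift [-0.3718 -0.2283  0.0999] turn z -0.4303 pos [0.2484 0.6276 0.2311] yaw 2.7648 w 0.0853 gf 0.0 F [-0.2  0.3  0.8]
```

```bash
python3 -m crank '[[[-0.0465,-0.0285,0.011,0,0,0,0.5],[-0.0465,-0.0285,0.011,0,0,0,0.5],[-0.0465,-0.0285,0.011,0,0,0,0.5],[-0.0465,-0.0285,0.011,0,0,0,0.5],[-0.0465,-0.0285,0.011,0,0,0,0.5],[-0.0465,-0.0285,0.011,0,0,0,0.5],[-0.0465,-0.0285,0.011,0,0,0,0.5],[-0.0465,-0.0285,0.011,0,0,0,0.5],[0,0,0,0,0,-0.143,0.5],[0,0,0,0,0,-0.143,0.5],[0,0,0,0,0,-0.143,0.5],[0,0,0,0,0,0,0.5]]]' 80; python3 - <<'E'
from h import *
delta(.5101,.2785,.042,.0535)
s=snapshot("wrist"); cv2.imwrite("pics/w1.png",s["img"][:,:,::-1]); print(s["mtx"],s["rvec"],s["tvec"])
E
```

```text
clock: 1.8
ee_pos: [0.5104, 0.2787, 0.1433]
eef_rot: [[-0.999, -0.051, -0.0], [-0.051, 0.999, -0.0], [0.0, -0.0, -1.0]]
wrist_force: [0.6, -0.9, 0.3]
width: 0.0425
grasp_force: 0.0
t 1.8 tool shift [ 0.0003 -0.0002  0.12  ] turn z -0.0021 pos [0.5104 0.2787 0.1433] yaw -3.0902 w 0.0425 gf 0.0 F [ 0.6 -0.9  0.3]
[[325.1922621    0.         272.06123646]
 [  0.         325.1922621  210.75435195]
 [  0.           0.           1.        ]] [-1.99350824 -2.09823271 -0.34818025] [-0.2519409  -0.50878293  0.12682966]
```

View pics/w1.png

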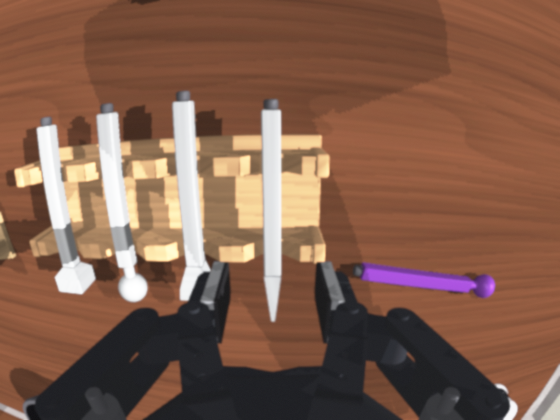

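The wrist view shows the tracer (272,200) centred between the fingers (222 and 322), so I'll go down and grip.

```bash
python3 -m crank '[[[0,0,0.03,0,0,0,0.5],[0,0,0.03,0,0,0,0.5],[0,0,0.03,0,0,0,0.5],[0,0,0.02,0,0,0,0.5],[0,0,0.01,0,0,0,0.5],[0,0,0,0,0,0,0.5],[0,0,0,0,0,0,0],[0,0,0,0,0,0,0],[0,0,0,0,0,0,0],[0,0,0,0,0,0,0]]]' 80
```

```text
clock: 3.1
ee_pos: [0.5109, 0.2791, 0.0246]
eef_rot: [[-0.999, -0.052, 0.002], [-0.052, 0.999, 0.001], [-0.002, 0.001, -1.0]]
wrist_force: [-0.8, 0.3, 6.6]
width: 0.0126
grasp_force: 78.7
```

```bash
python3 -m crank '[[[0,0,-0.01,0,0,0,0],[0,0,-0.02,0,0,0,0],[0,0,-0.03,0,0,0,0],[0,0,-0.03,0,0,0,0],[0,0,-0.02,0,0,0,0],[0,0,0,0,0,0,0]]]'; python3 - <<'E'
from h import *
delta(.556,-.0963,.15,.2022)
E
```

```text
clock: 3.85
ee_pos: [0.5109, 0.2791, 0.1352]
eef_rot: [[-0.999, -0.052, 0.003], [-0.052, 0.999, 0.001], [-0.003, 0.001, -1.0]]
wrist_force: [0.1, -0.4, -2.9]
width: 0.0123
grasp_force: 78.1
t 3.85 tool shift [-0.0254 -0.3772  0.0036] turn z -0.15 pos [0.5109 0.2791 0.1352] yaw -3.0894 w 0.0123 gf 78.1 F [ 0.1 -0.4 -2.9]
```

```bash
python3 -m crank '[[[-0.0025,-0.0377,0,0,0,0,0],[-0.0025,-0.0377,0,0,0,0,0],[-0.0025,-0.0377,0,0,0,0,0],[-0.0025,-0.0377,0,0,0,0,0],[-0.0025,-0.0377,0,0,0,0,0],[-0.0025,-0.0377,0,0,0,0,0],[-0.0025,-0.0377,0,0,0,0,0],[-0.0025,-0.0377,0,0,0,0,0],[-0.0025,-0.0377,0,0,0,0,0],[-0.0025,-0.0377,0,0,0,-0.075,0],[0,0,0,0,0,-0.075,0],[0,0,0,0,0,0,0]]]'; python3 - <<'E'
from h import *
delta(.556,-.0963,.042,.2022)
s=snapshot("wrist"); cv2.imwrite("pics/w2.png",s["img"][:,:,::-1])
E
```

```text
clock: 5.35
ee_pos: [0.5545, -0.0966, 0.132]
eef_rot: [[-0.98, -0.2, -0.002], [-0.2, 0.98, 0.0], [0.002, 0.001, -1.0]]
wrist_force: [-0.1, 0.3, -3.1]
width: 0.0123
grasp_force: 78.5
t 5.35 tool shift [-1.700e-03 -1.000e-04  1.087e-01] turn z -0.0011 pos [ 0.5545 -0.0966  0.132 ] yaw -2.9405 w 0.0123 gf 78.5 F [-0.1  0.3 -3.1]
```

View pics/w2.png

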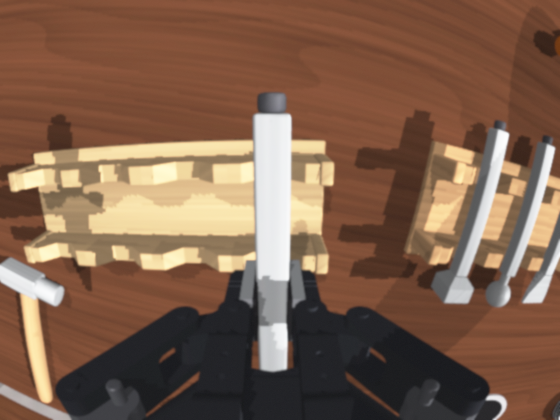

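The tracer hangs level over the leftmost notch (272,250) of the empty rest. Now I'll lower it.

```bash
python3 -m crank '[[[-0.0017,0,0.03,0,0,0,0],[0,0,0.03,0,0,0,0],[0,0,0.02,0,0,0,0],[0,0,0.015,0,0,0,0],[0,0,0.006,0,0,0,0],[0,0,0.003,0,0,0,0],[0,0,0.0015,0,0,0,0],[0,0,0.001,0,0,0,0],[0,0,0,0,0,0,0]]]'
```

```text
clock: 6.52
ee_pos: [0.5568, -0.0961, 0.027]
eef_rot: [[-0.98, -0.201, 0.0], [-0.201, 0.98, -0.0], [-0.0, -0.0, -1.0]]
wrist_force: [-0.1, -0.2, -2.9]
width: 0.0123
grasp_force: 78.6
```

```bash
python3 -m crank '[[[0,0,0.001,0,0,0,0],[0,0,0.001,0,0,0,0],[0,0,0,0,0,0,0]]]'
```

```text
clock: 6.9
ee_pos: [0.5566, -0.096, 0.0247]
eef_rot: [[-0.98, -0.201, -0.0], [-0.201, 0.98, 0.0], [0.0, 0.0, -1.0]]
wrist_force: [0.5, -0.2, -2.5]
width: 0.0126
grasp_force: 78.6
```

```bash
python3 -m crank '[[[0,0,0.001,0,0,0,0],[0,0,0.0005,0,0,0,0],[0,0,0,0,0,0,0]]]'
```

```text
clock: 7.28
ee_pos: [0.5567, -0.0961, 0.0245]
eef_rot: [[-0.98, -0.201, 0.0], [-0.201, 0.98, -0.0], [-0.0, -0.0, -1.0]]
wrist_force: [-9.7, 1.3, 13.1]
width: 0.0125
grasp_force: 80.9
```

```bash
python3 -m crank '[[[0,0,-0.0005,0,0,0,0],[0,0,0,0,0,0,0.2],[0,0,0,0,0,0,0.4],[0,0,0,0,0,0,0.4],[0,0,-0.01,0,0,0,0.4],[0,0,-0.03,0,0,0,0.4],[0,0,-0.04,0,0,0,0.4],[0,0,-0.03,0,0,0,0.4],[0,0,0,0,0,0,0.4]]]'; python3 - <<'E'
from h import *
delta(.5058,.2120,.15,.0519)
s=snapshot("wrist"); cv2.imwrite("pics/w3.png",s["img"][:,:,::-1])
E
```

```text
clock: 8.4
ee_pos: [0.5578, -0.0963, 0.1372]
eef_rot: [[-0.98, -0.201, 0.005], [-0.201, 0.98, -0.001], [-0.004, -0.002, -1.0]]
wrist_force: [-0.0, 0.1, 0.1]
width: 0.0341
grasp_force: 0.0
t 8.4 tool shift [-0.011   0.3125  0.0053] turn z 0.1503 pos [ 0.5578 -0.0963  0.1372] yaw -2.9394 w 0.0341 gf 0.0 F [-0.   0.1  0.1]
```

View pics/w3.png

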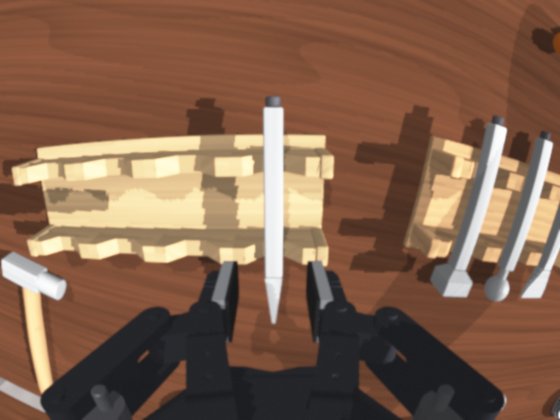

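The tracer lies well in the leftmost notch (272,200). The chisel is next.

```bash
python3 -m crank '[[[-0.0014,0.039,0,0,0,0,0.5],[-0.0014,0.039,0,0,0,0,0.5],[-0.0014,0.039,0,0,0,0,0.5],[-0.0014,0.039,0,0,0,0,0.5],[-0.0014,0.039,0,0,0,0,0.5],[-0.0014,0.039,0,0,0,0,0.5],[-0.0014,0.039,0,0,0,0,0.5],[-0.0014,0.039,0,0,0,0,0.5],[0,0,0,0,0,0.075,0.5],[0,0,0,0,0,0.075,0.5],[0,0,0,0,0,0,0.5]]]'; python3 - <<'E'
from h import *
delta(.5058,.2120,.042,.0519)
s=snapshot("wrist"); cv2.imwrite("pics/w4.png",s["img"][:,:,::-1])
E
```

```text
clock: 9.82
ee_pos: [0.5046, 0.2118, 0.1329]
eef_rot: [[-0.999, -0.053, -0.001], [-0.053, 0.999, -0.001], [0.001, -0.0, -1.0]]
wrist_force: [0.2, 0.6, -0.3]
width: 0.0427
grasp_force: 0.0
t 9.825 tool shift [-0.0013  0.0002  0.1096] turn z 0.0009 pos [0.5046 0.2118 0.1329] yaw -3.0888 w 0.0427 gf 0.0 F [ 0.2  0.6 -0.3]
```

View pics/w4.png

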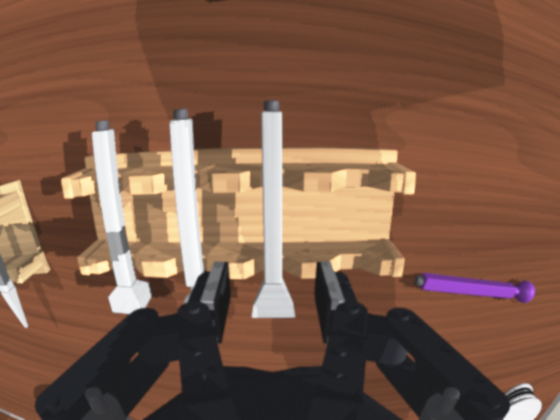

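The chisel (272,200) is centred between the fingers.

```bash
python3 -m crank '[[[-0.0013,0,0.03,0,0,0,0.5],[0,0,0.03,0,0,0,0.5],[0,0,0.03,0,0,0,0.5],[0,0,0.013,0,0,0,0.5],[0,0,0.0053,0,0,0,0.5],[0,0,0,0,0,0,0.5],[0,0,0,0,0,0,0],[0,0,0,0,0,0,0],[0,0,0,0,0,0,0],[0,0,0,0,0,0,0]]]' 80;  python3 -m crank '[[[0,0,-0.01,0,0,0,0],[0,0,-0.02,0,0,0,0],[0,0,-0.03,0,0,0,0],[0,0,-0.03,0,0,0,0],[0,0,-0.02,0,0,0,0],[0,0,0,0,0,0,0]]]'; python3 - <<'E'
from h import *
delta(.5693,-.1610,.15,.2022)
E
```

```text
clock: 11.12
ee_pos: [0.5068, 0.2121, 0.0266]
eef_rot: [[-0.999, -0.052, 0.001], [-0.052, 0.999, 0.0], [-0.001, 0.0, -1.0]]
wrist_force: [-1.5, -1.5, 6.4]
width: 0.0126
grasp_force: 79.1
clock: 11.88
ee_pos: [0.5069, 0.2121, 0.1373]
eef_rot: [[-0.999, -0.052, 0.003], [-0.052, 0.999, 0.001], [-0.003, 0.001, -1.0]]
wrist_force: [-0.2, 0.6, -4.0]
width: 0.0124
grasp_force: 78.1
t 11.875 tool shift [-0.0429 -0.3759  0.0059] turn z -0.15 pos [0.5069 0.2121 0.1373] yaw -3.0894 w 0.0124 gf 78.1 F [-0.2  0.6 -4. ]
```

```bash
python3 -m crank '[[[-0.0044,-0.0376,0,0,0,0,0],[-0.0044,-0.0376,0,0,0,0,0],[-0.0044,-0.0376,0,0,0,0,0],[-0.0044,-0.0376,0,0,0,0,0],[-0.0044,-0.0376,0,0,0,0,0],[-0.0044,-0.0376,0,0,0,0,0],[-0.0044,-0.0376,0,0,0,0,0],[-0.0044,-0.0376,0,0,0,0,0],[-0.0044,-0.0376,0,0,0,0,0],[-0.0044,-0.0376,0,0,0,-0.075,0],[0,0,0,0,0,-0.075,0],[0,0,0,0,0,0,0]]]'; python3 - <<'E'
from h import *
delta(.5704,-.1608,.042,.2022)
E
```

```text
clock: 13.38
ee_pos: [0.5694, -0.1615, 0.1341]
eef_rot: [[-0.98, -0.2, -0.002], [-0.2, 0.98, 0.001], [0.002, 0.001, -1.0]]
wrist_force: [-0.2, -0.1, -2.8]
width: 0.0124
grasp_force: 78.6
t 13.375 tool shift [-0.0013  0.0003  0.1108] turn z -0.001 pos [ 0.5694 -0.1615  0.1341] yaw -2.9404 w 0.0124 gf 78.6 F [-0.2 -0.1 -2.8]
```

Target TCP z is about 0.0266, so I go down about 0.106 and then probe for contact.

```bash
python3 -m crank '[[[-0.0013,0.0003,0.03,0,0,0,0],[0,0,0.03,0,0,0,0],[0,0,0.02,0,0,0,0],[0,0,0.015,0,0,0,0],[0,0,0.006,0,0,0,0],[0,0,0.003,0,0,0,0],[0,0,0.0015,0,0,0,0],[0,0,0.001,0,0,0,0],[0,0,0,0,0,0,0]]]';python3 -m crank '[[[0,0,0.001,0,0,0,0],[0,0,0,0,0,0,0]]]'
```

```text
clock: 14.5
ee_pos: [0.5712, -0.1608, 0.0293]
eef_rot: [[-0.98, -0.201, 0.0], [-0.201, 0.98, -0.0], [-0.0, -0.0, -1.0]]
wrist_force: [0.1, -0.4, -2.9]
width: 0.0123
grasp_force: 78.6
clock: 14.75
ee_pos: [0.571, -0.1608, 0.028]
eef_rot: [[-0.98, -0.201, -0.0], [-0.201, 0.98, -0.0], [0.0, -0.0, -1.0]]
wrist_force: [-0.2, 0.6, -3.0]
width: 0.012
grasp_force: 78.6
```

```bash
python3 -m crank '[[[0,0,0.001,0,0,0,0],[0,0,0,0,0,0,0]]]';python3 -m crank '[[[0,0,0.0005,0,0,0,0],[0,0,0,0,0,0,0]]]'
```

```text
clock: 15.0
ee_pos: [0.571, -0.1607, 0.0269]
eef_rot: [[-0.98, -0.201, -0.0], [-0.201, 0.98, 0.0], [0.0, 0.0, -1.0]]
wrist_force: [0.8, 0.1, -2.4]
width: 0.0121
grasp_force: 78.6
clock: 15.25
ee_pos: [0.5711, -0.1608, 0.0266]
eef_rot: [[-0.98, -0.201, 0.0], [-0.201, 0.98, -0.0], [-0.0, -0.0, -1.0]]
wrist_force: [-1.7, 0.7, -1.1]
width: 0.012
grasp_force: 78.9
```

```bash
python3 -m crank '[[[0,0,0,0,0,0,0.2],[0,0,0,0,0,0,0.4],[0,0,0,0,0,0,0.4],[0,0,-0.01,0,0,0,0.4],[0,0,-0.03,0,0,0,0.4],[0,0,-0.04,0,0,0,0.4],[0,0,-0.03,0,0,0,0.4],[0,0,0,0,0,0,0.4]]]'; python3 - <<'E'
from h import *
delta(.5135,.1464,.15,.0530)
E
```

```text
clock: 16.25
ee_pos: [0.5721, -0.1611, 0.14]
eef_rot: [[-0.98, -0.201, 0.004], [-0.201, 0.98, -0.001], [-0.004, -0.002, -1.0]]
wrist_force: [-1.1, -0.1, -0.2]
width: 0.0342
grasp_force: 0.0
t 16.25 tool shift [-0.0043  0.313   0.008 ] turn z 0.1492 pos [ 0.5721 -0.1611  0.14  ] yaw -2.9394 w 0.0342 gf 0.0 F [-1.1 -0.1 -0.2]
```

```bash
python3 -m crank '[[[-0.0006,0.0391,0.0005,0,0,0,0.5],[-0.0006,0.0391,0.0005,0,0,0,0.5],[-0.0006,0.0391,0.0005,0,0,0,0.5],[-0.0006,0.0391,0.0005,0,0,0,0.5],[-0.0006,0.0391,0.0005,0,0,0,0.5],[-0.0006,0.0391,0.0005,0,0,0,0.5],[-0.0006,0.0391,0.0005,0,0,0,0.5],[-0.0006,0.0391,0.0005,0,0,0,0.5],[0,0,0,0,0,0.075,0.5],[0,0,0,0,0,0.074,0.5],[0,0,0,0,0,0,0.5]]]'; python3 - <<'E'
from h import *
delta(.5135,.1464,.0434,.0530)
s=snapshot("wrist"); cv2.imwrite("pics/w5.png",s["img"][:,:,::-1])
E
```

```text
clock: 17.62
ee_pos: [0.5127, 0.1467, 0.1321]
eef_rot: [[-0.999, -0.054, -0.001], [-0.054, 0.999, -0.0], [0.001, -0.0, -1.0]]
wrist_force: [-1.0, -0.9, -0.6]
width: 0.0424
grasp_force: 0.0
t 17.625 tool shift [-0.0009 -0.0003  0.1074] turn z 0.0008 pos [0.5127 0.1467 0.1321] yaw -3.0878 w 0.0424 gf 0.0 F [-1.  -0.9 -0.6]
```

View pics/w5.png

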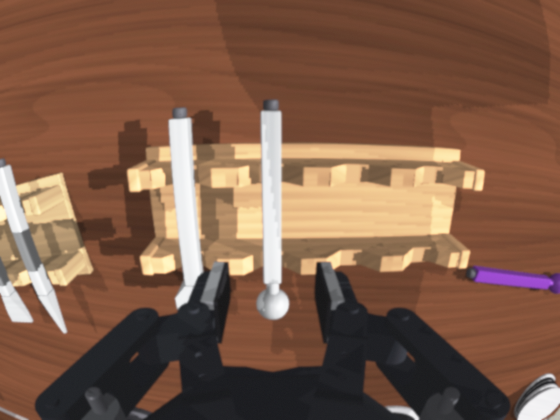

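The grey dome (272,300 ball) is centred. I'll grip it and lift.

```bash
python3 -m crank '[[[0.0002,-0.0003,0.03,0,0,0,0.5],[0,0,0.03,0,0,0,0.5],[0,0,0.03,0,0,0,0.5],[0,0,0.013,0,0,0,0.5],[0,0,0.0044,0,0,0,0.5],[0,0,0,0,0,0,0.5],[0,0,0,0,0,0,0],[0,0,0,0,0,0,0],[0,0,0,0,0,0,0],[0,0,0,0,0,0,0]]]' 80;  python3 -m crank '[[[0,0,-0.01,0,0,0,0],[0,0,-0.02,0,0,0,0],[0,0,-0.03,0,0,0,0],[0,0,-0.03,0,0,0,0],[0,0,-0.02,0,0,0,0],[0,0,0,0,0,0,0]]]'; python3 - <<'E'
from h import *
delta(.5825,-.2256,.15,.2022)
E
```

```text
clock: 18.92
ee_pos: [0.5132, 0.1465, 0.0262]
eef_rot: [[-0.999, -0.053, 0.001], [-0.053, 0.999, 0.0], [-0.001, 0.0, -1.0]]
wrist_force: [-1.2, -0.4, 5.3]
width: 0.0121
grasp_force: 78.7
clock: 19.68
ee_pos: [0.5134, 0.1465, 0.1369]
eef_rot: [[-0.999, -0.053, 0.003], [-0.053, 0.999, 0.001], [-0.003, 0.0, -1.0]]
wrist_force: [-0.5, 0.1, -3.7]
width: 0.0124
grasp_force: 78.3
t 19.675 tool shift [-0.0492 -0.3752  0.0056] turn z -0.149 pos [0.5134 0.1465 0.1369] yaw -3.0884 w 0.0124 gf 78.3 F [-0.5  0.1 -3.7]
```

```bash
python3 -m crank '[[[-0.005,-0.0375,0,0,0,0,0],[-0.005,-0.0375,0,0,0,0,0],[-0.005,-0.0375,0,0,0,0,0],[-0.005,-0.0375,0,0,0,0,0],[-0.005,-0.0375,0,0,0,0,0],[-0.005,-0.0375,0,0,0,0,0],[-0.005,-0.0375,0,0,0,0,0],[-0.005,-0.0375,0,0,0,0,0],[-0.005,-0.0375,0,0,0,0,0],[-0.005,-0.0375,0,0,0,-0.075,0],[0,0,0,0,0,-0.075,0],[0,0,0,0,0,0,0]]]'; python3 - <<'E'
from h import *
delta(.5822,-.2256,.0449,.2022)
E
```

```text
clock: 21.18
ee_pos: [0.5821, -0.2256, 0.1336]
eef_rot: [[-0.98, -0.201, -0.002], [-0.201, 0.98, 0.001], [0.002, 0.001, -1.0]]
wrist_force: [-0.0, -0.6, -2.3]
width: 0.0126
grasp_force: 78.7
t 21.175 tool shift [-0.0002 -0.0002  0.1074] turn z 0.0 pos [ 0.5821 -0.2256  0.1336] yaw -2.9393 w 0.0126 gf 78.7 F [-0.  -0.6 -2.3]
```

```bash
python3 -m crank '[[[0.0004,0,0.03,0,0,0,0],[0,0,0.03,0,0,0,0],[0,0,0.02,0,0,0,0],[0,0,0.015,0,0,0,0],[0,0,0.006,0,0,0,0],[0,0,0.003,0,0,0,0],[0,0,0.0015,0,0,0,0],[0,0,0.001,0,0,0,0],[0,0,0.001,0,0,0,0],[0,0,0,0,0,0,0]]]';python3 -m crank '[[[0,0,0.001,0,0,0,0],[0,0,0,0,0,0,0]]]'
```

```text
clock: 22.42
ee_pos: [0.5822, -0.2256, 0.0277]
eef_rot: [[-0.979, -0.202, 0.0], [-0.202, 0.979, -0.0], [-0.0, -0.0, -1.0]]
wrist_force: [-0.4, 0.1, -3.2]
width: 0.012
grasp_force: 78.7
clock: 22.68
ee_pos: [0.5822, -0.2255, 0.0265]
eef_rot: [[-0.979, -0.202, -0.0], [-0.202, 0.979, 0.0], [0.0, 0.0, -1.0]]
wrist_force: [0.1, 0.0, -3.5]
width: 0.0124
grasp_force: 78.7
```

```bash
python3 -m crank '[[[0,0,0.0006,0,0,0,0],[0,0,0,0,0,0,0]]]'
```

```text
clock: 22.92
ee_pos: [0.5823, -0.2256, 0.0262]
eef_rot: [[-0.979, -0.202, 0.0], [-0.202, 0.979, -0.0], [-0.0, -0.0, -1.0]]
wrist_force: [-2.5, 1.1, 0.1]
width: 0.0124
grasp_force: 79.2
```

The dome is seated, so I release it and go for the planisher.

```bash
python3 -m crank '[[[0,0,0,0,0,0,0.2],[0,0,0,0,0,0,0.4],[0,0,0,0,0,0,0.4],[0,0,-0.01,0,0,0,0.4],[0,0,-0.03,0,0,0,0.4],[0,0,-0.04,0,0,0,0.4],[0,0,-0.03,0,0,0,0.4],[0,0,0,0,0,0,0.4]]]'; python3 - <<'E'
from h import *
delta(.5219,.0810,.15,.0552)
E
```

```text
clock: 23.92
ee_pos: [0.5833, -0.226, 0.1396]
eef_rot: [[-0.979, -0.202, 0.004], [-0.202, 0.979, -0.002], [-0.004, -0.003, -1.0]]
wrist_force: [-0.2, 0.0, -0.4]
width: 0.0341
grasp_force: 0.0
t 23.925 tool shift [-0.0018  0.3131  0.0075] turn z 0.148 pos [ 0.5833 -0.226   0.1396] yaw -2.9384 w 0.0341 gf 0.0 F [-0.2  0.  -0.4]
```

```bash
python3 -m crank '[[[-0.0003,0.0391,0.0005,0,0,0,0.5],[-0.0003,0.0391,0.0005,0,0,0,0.5],[-0.0003,0.0391,0.0005,0,0,0,0.5],[-0.0003,0.0391,0.0005,0,0,0,0.5],[-0.0003,0.0391,0.0005,0,0,0,0.5],[-0.0003,0.0391,0.0005,0,0,0,0.5],[-0.0003,0.0391,0.0005,0,0,0,0.5],[-0.0003,0.0391,0.0005,0,0,0,0.5],[0,0,0,0,0,0.075,0.5],[0,0,0,0,0,0.073,0.5],[0,0,0,0,0,0,0.5]]]'; python3 - <<'E'
from h import *
delta(.5219,.0810,.0449,.0552)
s=snapshot("wrist"); cv2.imwrite("pics/w6.png",s["img"][:,:,::-1])
E
```

```text
clock: 25.3
ee_pos: [0.5212, 0.0813, 0.1316]
eef_rot: [[-0.998, -0.056, -0.001], [-0.056, 0.998, -0.0], [0.001, -0.0, -1.0]]
wrist_force: [-0.3, -0.1, 0.0]
width: 0.0428
grasp_force: 0.0
t 25.3 tool shift [-0.0007 -0.0004  0.1054] turn z 0.0005 pos [0.5212 0.0813 0.1316] yaw -3.0859 w 0.0428 gf 0.0 F [-0.3 -0.1  0. ]
```

View pics/w6.png

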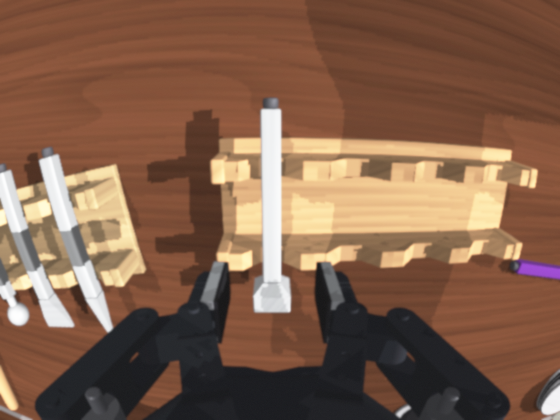

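The planisher (272,200) is centred between the fingers.

```bash
python3 -m crank '[[[0,-0.0003,0.03,0,0,0,0.5],[0,0,0.03,0,0,0,0.5],[0,0,0.03,0,0,0,0.5],[0,0,0.012,0,0,0,0.5],[0,0,0.0044,0,0,0,0.5],[0,0,0,0,0,0,0.5],[0,0,0,0,0,0,0],[0,0,0,0,0,0,0],[0,0,0,0,0,0,0],[0,0,0,0,0,0,0]]]' 90;  python3 -m crank '[[[0,0,-0.01,0,0,0,0],[0,0,-0.02,0,0,0,0],[0,0,-0.03,0,0,0,0],[0,0,-0.03,0,0,0,0],[0,0,-0.02,0,0,0,0],[0,0,0,0,0,0,0]]]'; python3 - <<'E'
from h import *
delta(.5958,-.2903,.15,.2022)
E
```

```text
clock: 26.6
ee_pos: [0.522, 0.0811, 0.0267]
eef_rot: [[-0.998, -0.055, 0.001], [-0.055, 0.998, 0.0], [-0.001, 0.0, -1.0]]
wrist_force: [-1.4, -0.9, 6.5]
width: 0.0124
grasp_force: 88.4
clock: 27.35
ee_pos: [0.5221, 0.0811, 0.1374]
eef_rot: [[-0.998, -0.055, 0.003], [-0.055, 0.998, 0.0], [-0.003, 0.0, -1.0]]
wrist_force: [-0.2, -0.1, -3.3]
width: 0.0122
grasp_force: 87.9
t 27.35 tool shift [-0.0531 -0.3749  0.0062] turn z -0.1469 pos [0.5221 0.0811 0.1374] yaw -3.0863 w 0.0122 gf 87.9 F [-0.2 -0.1 -3.3]
```

```bash
python3 -m crank '[[[-0.0053,-0.0375,0,0,0,0,0],[-0.0053,-0.0375,0,0,0,0,0],[-0.0053,-0.0375,0,0,0,0,0],[-0.0053,-0.0375,0,0,0,0,0],[-0.0053,-0.0375,0,0,0,0,0],[-0.0053,-0.0375,0,0,0,0,0],[-0.0053,-0.0375,0,0,0,0,0],[-0.0053,-0.0375,0,0,0,0,0],[-0.0053,-0.0375,0,0,0,0,0],[-0.0053,-0.0375,0,0,0,-0.075,0],[0,0,0,0,0,-0.072,0],[0,0,0,0,0,0,0]]]'; python3 - <<'E'
from h import *
delta(.5959,-.2902,.0454,.2022)
E
```

```text
clock: 28.85
ee_pos: [0.5946, -0.2906, 0.1339]
eef_rot: [[-0.98, -0.2, -0.002], [-0.2, 0.98, 0.001], [0.002, 0.001, -1.0]]
wrist_force: [-0.2, -0.1, -2.1]
width: 0.012
grasp_force: 88.3
t 28.85 tool shift [-0.0015 -0.      0.1072] turn z -0.0009 pos [ 0.5946 -0.2906  0.1339] yaw -2.9403 w 0.012 gf 88.3 F [-0.2 -0.1 -2.1]
```

```bash
python3 -m crank '[[[-0.001,0,0.03,0,0,0,0],[0,0,0.03,0,0,0,0],[0,0,0.02,0,0,0,0],[0,0,0.015,0,0,0,0],[0,0,0.006,0,0,0,0],[0,0,0.003,0,0,0,0],[0,0,0.0015,0,0,0,0],[0,0,0.001,0,0,0,0],[0,0,0.0005,0,0,0,0],[0,0,0,0,0,0,0]]]';python3 -m crank '[[[0,0,0.001,0,0,0,0],[0,0,0,0,0,0,0]]]'
```

```text
clock: 30.1
ee_pos: [0.5961, -0.2903, 0.0288]
eef_rot: [[-0.98, -0.201, 0.0], [-0.201, 0.98, -0.0], [-0.0, -0.0, -1.0]]
wrist_force: [0.3, -0.3, -4.0]
width: 0.0123
grasp_force: 88.4
clock: 30.35
ee_pos: [0.596, -0.2903, 0.0275]
eef_rot: [[-0.98, -0.201, -0.0], [-0.201, 0.98, 0.0], [0.0, 0.0, -1.0]]
wrist_force: [-0.3, 0.5, -2.7]
width: 0.0119
grasp_force: 88.4
```

```bash
python3 -m crank '[[[0,0,0.001,0,0,0,0],[0,0,0.0003,0,0,0,0],[0,0,0,0,0,0,0]]]'
```

```text
clock: 30.72
ee_pos: [0.5962, -0.2904, 0.0267]
eef_rot: [[-0.98, -0.201, 0.0], [-0.201, 0.98, -0.0], [-0.0, -0.0, -1.0]]
wrist_force: [-3.4, 1.3, 5.6]
width: 0.0122
grasp_force: 89.3
```

```bash
python3 -m crank '[[[0,0,0,0,0,0,0.2],[0,0,0,0,0,0,0.4],[0,0,0,0,0,0,0.4],[0,0,-0.01,0,0,0,0.4],[0,0,-0.03,0,0,0,0.4],[0,0,-0.04,0,0,0,0.4],[0,0,-0.05,0,0,0,0.4],[0,0,-0.05,0,0,0,0.4],[0,0,0,0,0,0,0.4]]]'; python3 -m crank '[[[0,0.06,0,0,0,0,0.4],[0,0.06,0,0,0,0,0.4],[0,0.06,0,0,0,0,0.4],[0,0.06,0,0,0,0,0.4],[0,0.06,0,0,0,0,0.4],[0,0.06,0,0,0,0,0.4],[0,0.06,0,0,0,0,0.4],[0,0.06,0,0,0,0,0.4],[0,0,0,0,0,0,0.4]]]'; python3 - <<'E'
from h import *
s=snapshot("top")
cv2.imwrite("pics/fin.png",cv2.resize(s["img"][105:215,312:445,::-1],None,fx=5.4,fy=5.4,interpolation=cv2.INTER_CUBIC))
pb=[.54063,-.20055,.20225]
for n,f,y in[("tr",110,99),("ch",96,33),("do",96,-33),("pl",82,-99)]:
    print(n,((proj(s,place(pb,np.array([(36+f,y,42),(36-85,y,42)])/1e3))-[312-.42,105-.42])*5.4).round())
E
```

```text
clock: 31.85
ee_pos: [0.5973, -0.2909, 0.2121]
eef_rot: [[-0.98, -0.201, 0.007], [-0.201, 0.98, -0.004], [-0.006, -0.005, -1.0]]
wrist_force: [0.8, -0.3, 0.2]
width: 0.0342
grasp_force: 0.0
clock: 32.98
ee_pos: [0.4985, 0.1831, 0.2061]
eef_rot: [[-0.979, -0.205, -0.0], [-0.205, 0.979, 0.0], [0.0, 0.0, -1.0]]
wrist_force: [0.8, -0.1, 0.4]
width: 0.0343
grasp_force: 0.0
tr [[ 86.  94.]
 [191. 505.]]
ch [[235.  91.]
 [336. 473.]]
do [[375.  60.]
 [480. 440.]]
pl [[524.  57.]
 [623. 407.]]
```

View pics/fin.png

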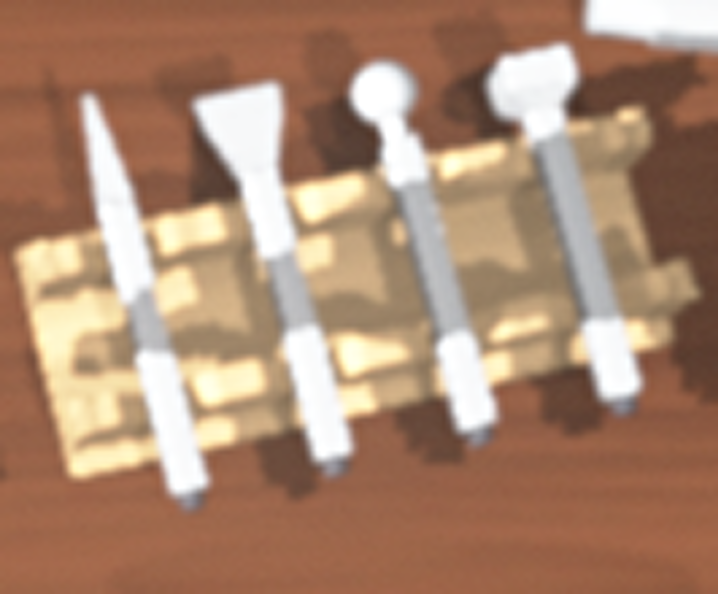

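The final crop shows the tips at (88,96), (238,88), (380,62), (533,52) and the rear ends at (190,503), (335,468), (478,438), (624,405). All are within a few mm of the prediction, in the right order and pointing away from the robot.

```bash
python3 -c "
from rig import *
print(finish_job())"
```

```text
the job is handed in; nothing more can be done
None
```

I moved all four punches (tracer, chisel, dome, planisher, left to right) to the same places in the empty rest with their working ends pointing away, and handed the job in at about 33 s; the final top view matched the planned positions to within a few mm, but no verdict was returned.

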